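# Open the square canister's safety cap

### The arm

A 7-joint arm with a two-finger parallel gripper is mounted at the origin on the work surface. World frame = base frame: x ahead of the robot, y to its left, z up, the work surface at z = 0. Lengths are in m, angles in rad, forces in N, time in s.
With the tool pointing down it reaches from about 0.425 to 0.925 m from the base axis. Payload 6.8 kg.
Tool frame: the origin (TCP) lies at the centre of the arm's flange, where the gripper is bolted on; the fingertips stand 173 mm ahead of it and the grasp point (between the pads) lies 155 mm ahead of it (finger_overhang is the distance from the TCP to the fingertips, in m); y points along the fingers, z is the direction in which the jaws open and shut, and the axes are right-handed (so a half turn about y gives the same grasp; the last joint's range is limited). The gripper opens to 85 mm and grips with 20 to 120 N. Pads are 22 mm wide; open, the fingers measure 114 mm over their backs; the gripper's body (76 mm by 85 mm) begins 54 mm behind the grasp point. The pads swing forward as they close: fully open they stand 13 mm farther back than shut.
Start: joints at [1.194, 0.477, 0.022, 1.555, -0.011, 1.109, -0.083], TCP at [0.179, -0.651, 0.405] pointing down, gripper open.
Joint ranges: [-2.96, 2.96], [-0.34, 2.1], [-1.41, 1.46], [0.24, 2.44], [-1.37, 4.51], [0.17, 1.92], [-2.96, 2.96]. Speed limits (rad/s): [2.39, 2.39, 3.14, 3.14, 3.14, 3.14, 3.14].

### API

Orientations are given as a rotation vector (axis times angle).
In Python, from bench import get_obs, grab_frame, hand_in, finger_overhang gives the robot as it stands. The module is installed in compiled form; this text tells all that it offers.
- The arm moves only by the shell command python3 -m jog 'ROWS' [FORCE]. ROWS is JSON, a list of rows, each a list of 3 entries, a list of its own where there are three numbers: the shift along the tool's x, y, z in cm, then the turn about the tool's y in rad, then the gripper command: -1 is fully open, 1 is shut, values between are in proportion. In form: [[[x, y, z], twist, gripper], ...]. A call has 1 to 10 rows; each row is the pose to reach, as a shift and turn from the pose commanded when the call began, along the tool's axes at that moment; what a row does not reach only later rows make up. A row lasts 1/8 s, in which the tool goes at most 62.5 mm and 10.7 degrees, less where a joint would pass 70% of its speed; a pose out of reach is approached as far as the arm can. A call with a gripper value outside its range is refused whole. The fingers move at their own pace and stop on an object; FORCE is the grip in N (left out, the last holds). Time passes only in rows, so rows that repeat a pose let the fingers close. It gives the time, the measured TCP pose, the force and the opening at its end, in the units of the state.
- get_obs(): the state, without advancing time (a new reading comes with each control period).
- grab_frame(name): name is "scene" or "top"; returns a dict with "image" (420x560x3 uint8, blue, green, red), "fx", "fy", "cx", "cy" (pixels), "origin" and "rotation" of the camera in the world. Camera axes: x right, y up, looking along -z (the intrinsics and any distortion apply to the point x, -y, -z); pixel columns grow to the right and rows downward; lengths in m; the calibration is good to about 2 mm. A picture is of the moment at which its call begins. There is no depth.
- hand_in(): hands the job in, once; it reports no verdict.
The state is a dict: "clock": time; "joints": joint angles; "qvel": joint speeds; "tau": joint torques, N m; "tcp_pos": TCP position; "orientation": TCP orientation; "contact_force": force on the tool from outside, world axes, zero at the start; "moment": the same for the moment, N m; "grip_width": finger opening in m.
Only numpy, scipy, OpenCV 4.12 (cv2) and the standard library are available. Lean on these libraries where they do the work, as an engineer would, in place of code of your own. Each camera call takes 0.05 s, during which the arm holds its last target.

### The job

Open the square white canister, not the round tub: squeeze the two side tabs of its safety cap inward, turn the cap a quarter turn anticlockwise and lift it off its neck. Set the cap down right way up on the floor of the shallow grey tray, in its free part, and let go; do not drop it.

Things in the scene. Friction and masses are not known exactly. Their poses are not given: they have to be found in the camera images.
- canister: Square white canister, 104 mm, fixed in a square steel frame. Origin: centre of underside, z up. Shoulder at 88 mm; 22 mm neck up to 131 mm. Lock ribs 25-33 mm from the axis end at 98 mm: fingertips stay above. Neck lips hold the cap down until turned 45 deg anticlockwise from above; it lifts straight off at 45-125 deg, best 75-90; clockwise is blocked.
- cap: Grey cap on the canister, 38 mm round, 46 mm high, 100 g. Origin: underside centre, 90 mm over canister's origin, axes alike at start, z up. Upright flat tabs at +y and -y: 20 mm wide, z 10-42 mm, 57 mm over both. Each slides in 9 mm (spring 2-7 N) and springs back; under 4 mm in, it locks the turn. Grip along y, centred to 3 mm, at z 33 mm, 20-40 N; keep squeezing to turn and carry.
- tray: Shallow grey tray, fixed, 240 mm (x) by 160 mm (y), 14 mm high, walls and floor 4 mm thick. Origin: centre of its underside at counter level, z up. A small clear measuring cup (36 mm across, 30 mm high) stands near its +x end, about 85 mm from the centre; the rest is free, e.g. around x -35 mm, y 0. Standing there, the cap's origin is 4 mm above the tray's.
- cap_tab_a (a joint): How far the cap's tab at its +y is pushed in, in m: 0 at rest (out), 0.009 fully in. The tab at -y is its mirror image and moves on its own; both must be in by 4 mm or more before the cap is turned. A round white tub (104 mm across, round steel frame) with the same kind of grey cap also stands on the counter; it is a bystander.

How it is judged:
By the outcome, as a careful person would: the job done as asked, in the order asked, and still so for the second after the job is handed in, with the robot touching nothing.
It also fails if it takes over 43 s, if anything falls off the work surface, if the arm or the gripper's body presses on something with over 40 N, if the wrist force passes 120 N, or if a joint passes its speed limit or range.

## Working session

There is one attempt and no reset: what is moved stays moved. The work goes in short steps, Python scripts to look and compute and a shell command to move; the robot and the scene stay as the last step left them, time stands still between calls to the robot, and variables do not carry over. Pictures are saved under pics/ and viewed, and the job is handed in when it is done.

```bash
mkdir -p pics; ls
python3 - <<'E'
from bench import *
import cv2
print(get_obs(), finger_overhang)
for n in ("scene","top"):
    f=grab_frame(n); cv2.imwrite(f"pics/{n}0.png",f["image"])
    print(n,{k:v for k,v in f.items() if k!="image"})
E
```

```text
pics
{'clock': 0.0, 'joints': array([ 1.19356174,  0.47777691,  0.02156509,  1.55619503, -0.01217989,
        1.10911993, -0.08315979]), 'qvel': array([-0.00107055, -0.00201937,  0.00145091,  0.00069126,  0.00056107,
        0.00081989,  0.00204191]), 'tau': array([ 1.07138358e+00, -5.95383132e+01,  2.51802027e+00, -2.78305024e+01,
        4.04767133e-01,  1.16412377e-01,  5.28436422e-02]), 'tcp_pos': array([ 0.17994656, -0.65038269,  0.40383413]), 'orientation': array([-0.280886  ,  2.07873181, -2.07546264]), 'contact_force': array([-0.39197499,  0.86876495, -0.83203664]), 'moment': array([ 0.00455455,  0.01239656, -0.01693967]), 'grip_width': 0.08555528276473866} 0.1734
scene {'fx': 412.67303845382736, 'fy': 412.67303845382736, 'cx': 277.61274670136686, 'cy': 206.59359519878032, 'origin': array([0.92096244, 0.32292086, 0.74194047]), 'rotation': array([0.36245578, 0.71743305, 2.12811107])}
top {'fx': 491.6759500859339, 'fy': 491.6759500859339, 'cx': 268.64074373737634, 'cy': 203.34845017800436, 'origin': array([0.3844436 , 0.0208805 , 1.11983004]), 'rotation': array([ 0.0954011 , -0.11240526, -1.55804059])}
```

View pics/scene0.png

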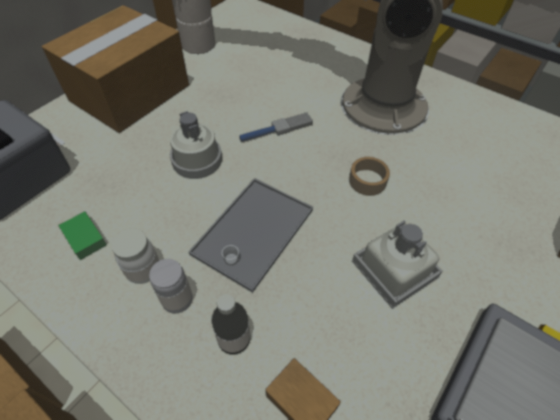

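View pics/top0.png

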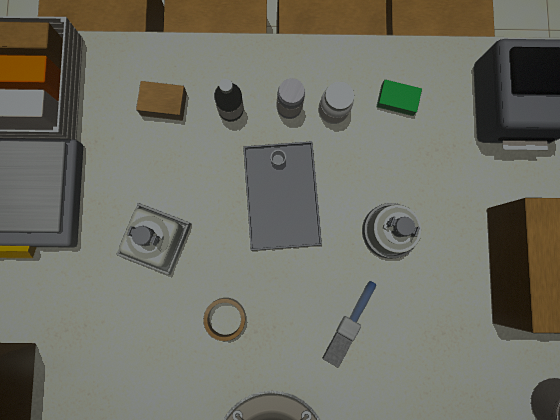

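```bash
cat > h.py <<'E'
import numpy as np, cv2
from scipy.spatial.transform import Rotation as R
from scipy.optimize import least_squares
def ray(f,u,v):
    d=np.array([(u-f["cx"])/f["fx"],-(v-f["cy"])/f["fy"],-1.]); return f["origin"],R.from_rotvec(f["rotation"]).apply(d)
def proj(f,P):
    p=R.from_rotvec(f["rotation"]).inv().apply(np.atleast_2d(P)-f["origin"])
    return np.c_[f["cx"]+f["fx"]*p[:,0]/-p[:,2], f["cy"]-f["fy"]*p[:,1]/-p[:,2]]
def onz(f,u,v,z):
    o,d=ray(f,u,v); return o+d*(z-o[2])/d[2]
def tri(f1,p1,f2,p2):
    r=least_squares(lambda X:np.r_[proj(f1,X)[0]-p1,proj(f2,X)[0]-p2],[.5,0,.1]); return r.x,r.fun
def meta(n):
    import pickle; return pickle.load(open(n,"rb"))
E
python3 - <<'E'
from bench import *
import cv2,pickle
for n,(x,y,w,h),(x2,y2,w2,h2) in (("scene",(345,210,105,100),(180,170,140,125)),("top",(108,195,90,85),(235,130,95,130))):
    f=grab_frame(n); pickle.dump(f,open(n+".pkl","wb")); im=f["image"]
    cv2.imwrite(f"pics/{n}c.png",cv2.resize(im[y:y+h,x:x+w],None,fx=6,fy=6,interpolation=cv2.INTER_CUBIC))
    cv2.imwrite(f"pics/{n}t.png",cv2.resize(im[y2:y2+h2,x2:x2+w2],None,fx=4,fy=4,interpolation=cv2.INTER_CUBIC))
E
```

```text
(no output)
```

View pics/scenec.png

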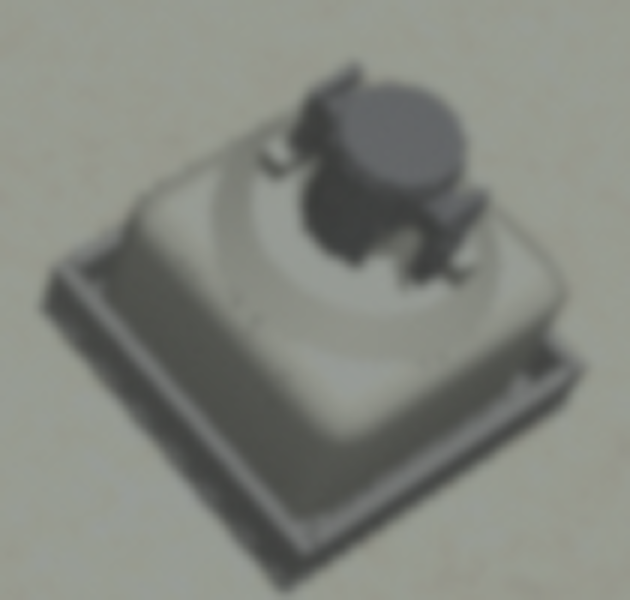

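View pics/topc.png

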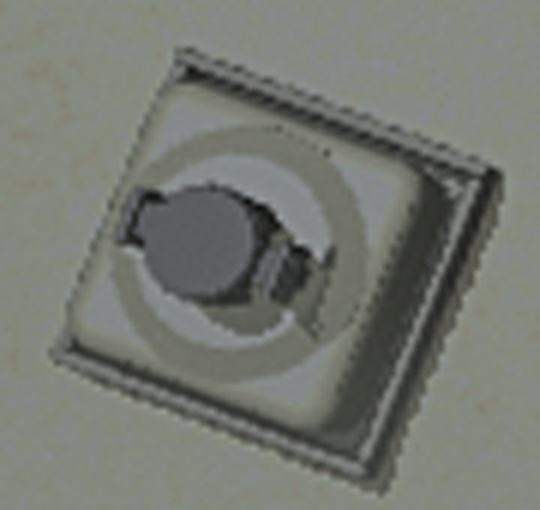

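View pics/topt.png

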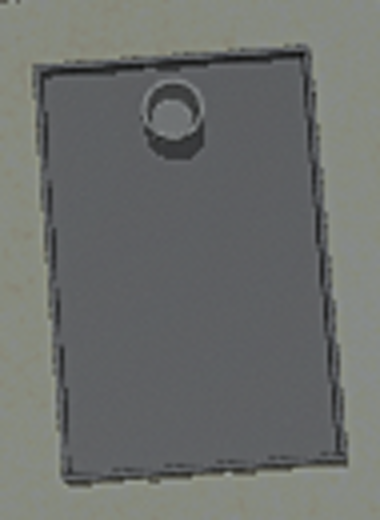

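View pics/scenet.png

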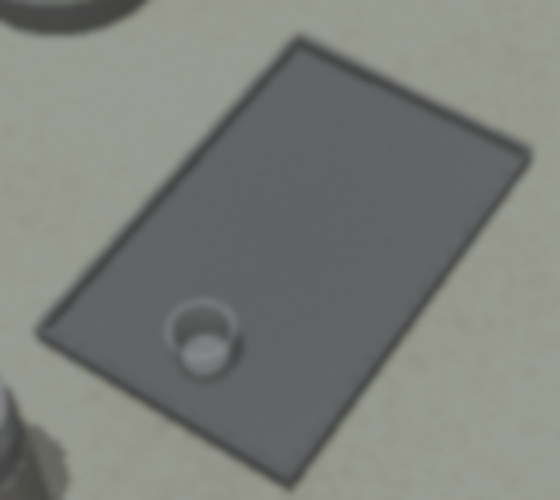

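Run:
```python
from h import *
s=meta("scene.pkl");t=meta("top.pkl")
S=lambda a,b:np.array([345+(a+.5)/6-.5,210+(b+.5)/6-.5]); T=lambda a,b:np.array([108+(a+.5)/6-.5,195+(b+.5)/6-.5])
np.set_printoptions(precision=4,suppress=True)
print("cap top",tri(s,S(403,140),t,T(202,243)))
for n,a,b in (("frame A",(48,300),(370,485)),("frame corner",(283,585),(495,172)),("fr top inner",(303,548),(490,178)),("fr C",(583,368),(180,50))):
    try: print(n,tri(s,S(*a),t,T(*b)))
    except Exception as e: print(e)
# frame top corners in top view, all at assumed z: 
for p in ((180,52),(497,172),(377,487),(55,355)):
    print("top frame",onz(t,*T(*p),0.02))
ST=lambda a,b:np.array([180+(a+.5)/4-.5,170+(b+.5)/4-.5]); TT=lambda a,b:np.array([235+(a+.5)/4-.5,130+(b+.5)/4-.5])
cs=[(300,37),(530,153),(290,487),(38,332)]; ct=[(345,462),(66,480),(35,66),(308,47)]
# scene: corners order? try both pairings
import itertools
for i,a in enumerate(cs):
    print([ (np.round(tri(s,ST(*a),t,TT(*b))[0],3), round(float(np.abs(tri(s,ST(*a),t,TT(*b))[1]).max()),1)) for b in ct])
```

```text
cap top (array([0.4489, 0.2669, 0.1305]), array([-0.5265, -0.0466, -0.569 ,  0.2061]))
frame A (array([ 0.3866,  0.2069, -0.1212]), array([19.774 ,  1.9199, 19.2722, -8.1379]))
frame corner (array([ 0.4761,  0.2605, -0.1383]), array([-19.4814,  -1.8725, -20.5139,   8.5192]))
fr top inner (array([ 0.4714,  0.2597, -0.1147]), array([-20.1192,  -1.9239, -21.1778,   8.7206]))
fr C (array([0.5004, 0.3174, 0.1269]), array([-17.384 ,  -1.471 , -20.3298,   6.8342]))
top frame [0.5281 0.3045 0.02  ]
top frame [0.4842 0.1845 0.02  ]
top frame [0.3674 0.225  0.02  ]
top frame [0.4146 0.3455 0.02  ]
[(array([ 0.438, -0.109,  0.006]), 0.4), (array([ 0.457, -0.008,  0.082]), 29.7), (array([0.606, 0.05 , 0.266]), 4.4), (array([ 0.593, -0.026,  0.212]), 24.9)]
[(array([ 0.404, -0.056, -0.085]), 31.7), (array([0.427, 0.048, 0.006]), 0.2), (array([0.587, 0.1  , 0.221]), 21.4), (array([0.574, 0.023, 0.158]), 52.0)]
[(array([ 0.458, -0.165, -0.626]), 6.3), (array([ 0.483, -0.008, -0.413]), 24.1), (array([0.666, 0.07 , 0.005]), 0.4), (array([ 0.658, -0.029, -0.112]), 29.9)]
[(array([ 0.508, -0.223, -0.377]), 27.7), (array([ 0.526, -0.079, -0.223]), 56.5), (array([0.685, 0.009, 0.101]), 27.1), (array([ 0.678, -0.088,  0.007]), 0.6)]
```

```bash
cat > ov.py <<'E'
from h import *
def capwf(x,y,z,yaw):  # cap origin
    r=R.from_euler('z',yaw,degrees=True); o=np.array([x,y,z]); L=[]
    a=np.linspace(0,2*np.pi,60); L.append(np.c_[.019*np.cos(a),.019*np.sin(a),0*a+.046])
    for s in (1,-1):
        q=.0285*s
        L.append(np.array([[-.01,q,.01],[.01,q,.01],[.01,q,.042],[-.01,q,.042],[-.01,q,.01]]))
    return [r.apply(l)+o for l in L]
def draw(f,L,box,k,name):
    x,y,w,h=box; im=cv2.resize(f["image"][y:y+h,x:x+w],None,fx=k,fy=k,interpolation=cv2.INTER_CUBIC)
    for l in L:
        p=(proj(f,l)-[x,y]+.5)*k-.5
        cv2.polylines(im,[np.round(p*8).astype(np.int32)],False,(0,0,255),1,cv2.LINE_AA,3)
    cv2.imwrite(name,im); return im
E
python3 - <<'E'
from ov import *
s=meta("scene.pkl");t=meta("top.pkl")
sq=np.array([[-1,-1],[1,-1],[1,1],[-1,1],[-1,-1]])
for i,(x,y,zo) in enumerate([(.449,.267,.0845),(.449,.265,.090)]):
    L=capwf(x,y,zo,-20)
    r=R.from_euler('z',-20,degrees=True)
    L.append(r.apply(np.c_[sq*.064,np.full(5,.0)])+[x,y,0])
    L.append(r.apply(np.c_[sq*.064,np.full(5,.0)])+[x,y,0.02])
    a=draw(s,L,(345,210,105,100),4,"/tmp/a.png");b=draw(t,L,(108,195,90,85),4,"/tmp/b.png")
    h=max(a.shape[0],b.shape[0]); b=cv2.copyMakeBorder(b,0,h-b.shape[0],0,0,0)
    cv2.imwrite(f"pics/ov{i}.png",np.hstack([a,b])[:, :800])
E
```

```text
(no output)
```

View pics/ov0.png

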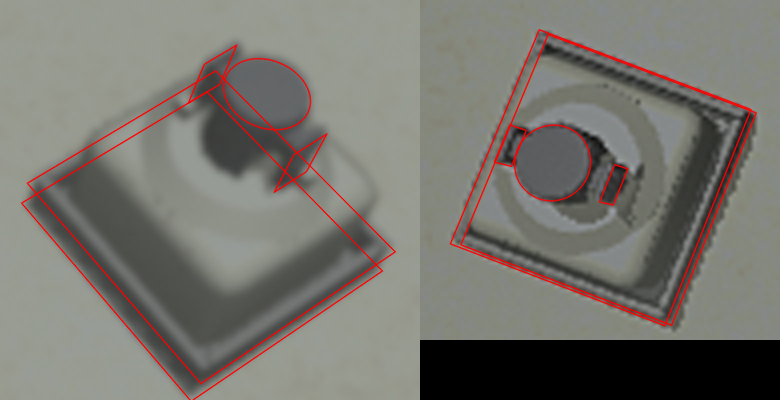

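View pics/ov1.png

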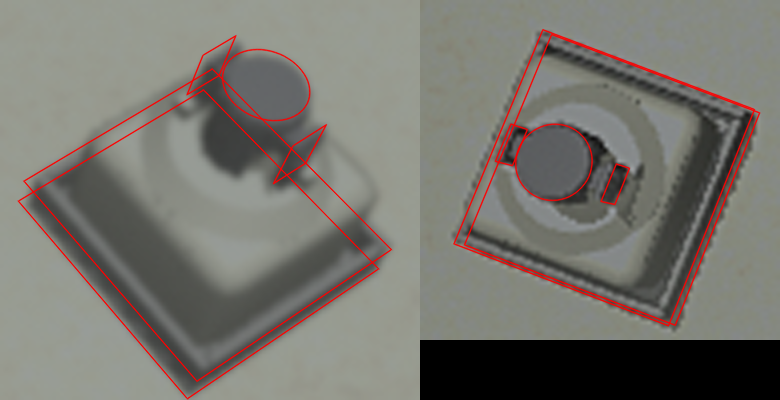

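Run:
```python
from h import *
from bench import get_obs
np.set_printoptions(precision=4,suppress=True)
s=meta("scene.pkl");t=meta("top.pkl")
S=lambda a,b:np.array([345+(a+.5)/6-.5,210+(b+.5)/6-.5]); T=lambda a,b:np.array([108+(a+.5)/6-.5,195+(b+.5)/6-.5])
print(onz(s,*S(403,140),.136),onz(t,*T(202,243),.136))
ST=lambda a,b:np.array([180+(a+.5)/4-.5,170+(b+.5)/4-.5]); TT=lambda a,b:np.array([235+(a+.5)/4-.5,130+(b+.5)/4-.5])
cs=[(300,37),(530,153),(290,487),(38,332)]; ct=[(345,462),(66,480),(35,66),(308,47)]
for a,b in zip(cs,ct): print(onz(s,*ST(*a),.014),onz(t,*TT(*b),.014))
o=get_obs(); M=R.from_rotvec(o["orientation"]).as_matrix(); print(M, np.degrees(np.arctan2(M[1,2],M[0,2])))
```

```text
[0.4527 0.2682 0.136 ] [0.4489 0.2644 0.136 ]
[ 0.4434 -0.1033  0.014 ] [ 0.4385 -0.1087  0.014 ]
[0.4319 0.0517 0.014 ] [0.4269 0.0478 0.014 ]
[0.6684 0.074  0.014 ] [0.6642 0.069  0.014 ]
[ 0.68   -0.0829  0.014 ] [ 0.6774 -0.0884  0.014 ]
[[-0.964   0.0003  0.2661]
 [-0.2661  0.0012 -0.964 ]
 [-0.0006 -1.     -0.0011]] -74.56930199731893
```

Run:
```python
from h import *
s=meta("scene.pkl")
for b,tp in (((122,124),(110,68)),((187,80),(182,40))):
    B=onz(s,*b,0); 
    print(B,[ (z,proj(s,B+[0,0,z])[0].round()) for z in (.1,.15,.2,.25)])
M=np.array([[-0.964,0,.2661],[-.2661,0,-.964],[0,-1,0]])
p=np.array([.18,-.6504,.404])
for q in ((.5,-.3,.5),(.5,-.25,.45),(.451,.2663,.45),(.451,.2663,.38)): print(M.T@(np.array(q)-p)*100)
```

```text
[ 4.98967391e-01 -5.14387492e-01 -1.11022302e-16] [(0.1, array([110.,  93.])), (0.15, array([103.,  76.])), (0.2, array([96., 57.])), (0.25, array([88., 36.]))]
[ 0.25551171 -0.51463828  0.        ] [(0.1, array([181.,  49.])), (0.15, array([177.,  32.])), (0.2, array([174.,  14.])), (0.25, array([170.,  -6.]))]
[-40.172144  -9.6      -25.26336 ]
[-41.502644  -4.6      -30.08336 ]
[-50.517787  -4.6      -81.15857 ]
[-50.517787   2.4      -81.15857 ]
```

```bash
python3 -m jog '[[[0,-5.5,0],0,-1],[[-5,-5.5,-3],-0.1,-1],[[-10,-5.5,-6],-0.25,-1],[[-15,-5.5,-9.5],-0.4,-1],[[-20,-5.5,-12.5],-0.55,-1],[[-25,-5.5,-15.5],-0.7,-1],[[-30,-5.5,-19],-0.85,-1],[[-35,-5.5,-22],-1.0,-1],[[-40,-5.5,-25],-1.15,-1],[[-40,-5.5,-25],-1.2,-1]]' 25
python3 - <<'E'
from h import *
from bench import get_obs
o=get_obs(); M=R.from_rotvec(o["orientation"]).as_matrix(); print(o["joints"],np.degrees(np.arctan2(M[1,2],M[0,2])))
for q in ((.451,.2663,.44),): print(M.T@(np.array(q)-o["tcp_pos"])*100)
E
```

```text
clock: 1.45
tcp_pos: [0.5016, -0.2986, 0.4597]
orientation: [-1.163, 1.275, -1.275]
contact_force: [-2.8, -0.8, 0.2]
grip_width: 0.085
[ 0.73945246  0.3075574  -0.38678363  1.69334036  0.12206004  1.16427915
  0.23031969] -5.182486491264734
[-55.80219352   2.07746659 -10.14676221]
```

```bash
python3 -m jog '[[[-5.5,0,-1],-0.12,-1],[[-11,0,-2],-0.27,-1],[[-16.5,0,-3],-0.42,-1],[[-22,0.5,-4],-0.57,-1],[[-28,1,-5],-0.72,-1],[[-34,1.5,-6],-0.87,-1],[[-40,2,-7.2],-1.02,-1],[[-46,2,-8.3],-1.17,-1],[[-51,2,-9.3],-1.31,-1],[[-55.8,2,-10.1],-1.31,-1]]' 25
python3 - <<'E'
from h import *
from bench import *
import pickle
for n in ("scene","top"):
    f=grab_frame(n);pickle.dump(f,open(n+"2.pkl","wb")); cv2.imwrite(f"pics/{n}2.png",f["image"])
o=get_obs(); M=R.from_rotvec(o["orientation"]).as_matrix(); print(o["joints"],np.degrees(np.arctan2(M[1,2],M[0,2])),M[:,1])
for q in ((.451,.2663,.44),): print(M.T@(np.array(q)-o["tcp_pos"])*100)
for n in ("scene","top"):
    f=meta(n+"2.pkl"); print(proj(f,o["tcp_pos"]+M[:,1]*.173),)
E
```

```text
clock: 2.7
tcp_pos: [0.4547, 0.263, 0.4396]
orientation: [-1.553, 0.283, -0.284]
contact_force: [-0.8, 0.2, -0.9]
grip_width: 0.085
[ 0.08842774  0.31354912 -0.890595    1.82374039  0.26565348  1.12830341
  0.32269957] 69.65607150585645 [-2.09193824e-04  3.46206311e-03 -9.99993985e-01]
[-0.18009497  0.00794362 -0.11937745]
[[433.92906294 184.60263712]]
[[121.08632228 227.5297368 ]]
```

View pics/scene2.png

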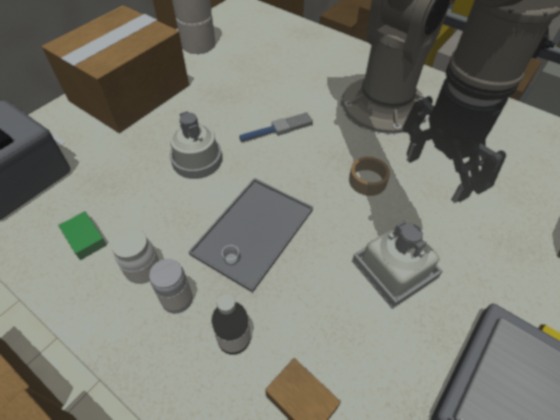

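View pics/top2.png

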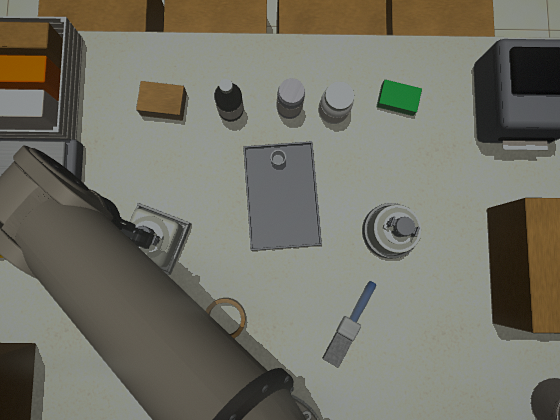

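```bash
python3 -m jog '[[[-0.2,3,-0.1],0,-1],[[-0.2,6,-0.1],0,-1],[[-0.2,8,-0.1],0,-1],[[-0.2,9.5,-0.1],0,-1],[[-0.2,10,-0.1],0,-1]]' 25
python3 - <<'E'
from ov import *
from bench import *
import pickle
o=get_obs()
f=grab_frame("scene");pickle.dump(f,open("scene3.pkl","wb"))
M=R.from_rotvec(o["orientation"]).as_matrix(); print(o["tcp_pos"],np.degrees(np.arctan2(M[1,2],M[0,2])),M[:,1])
# outline of pads: finger plane at +-.0425 (inner) 22 wide (tool x), tip at 160.4
L=[]
for s in (1,-1):
    P=np.array([[-.011,.1604,s*.0425],[.011,.1604,s*.0425],[.011,.13,s*.0425],[-.011,.13,s*.0425],[-.011,.1604,s*.0425]])
    L.append(P@M.T+o["tcp_pos"])
L+=capwf(.451,.2663,.09,-20)
draw(f,[],(345,120,130,120),6,"pics/s3raw.png")
draw(f,L,(345,120,130,120),6,"pics/s3.png")
E
```

```text
clock: 3.42
tcp_pos: [0.4527, 0.2614, 0.3391]
orientation: [-1.553, 0.285, -0.284]
contact_force: [-1.4, 0.5, -0.2]
grip_width: 0.0854
[0.45273567 0.26135127 0.33906026] 69.19511658927442 [-6.96839069e-04 -4.46701119e-04 -9.99999657e-01]
```

View pics/s3.png

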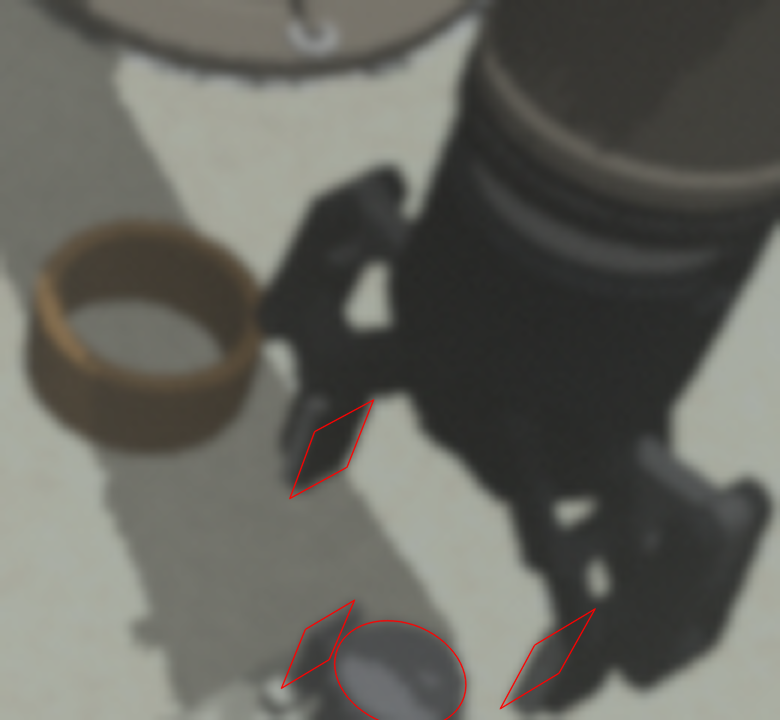

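View pics/s3raw.png

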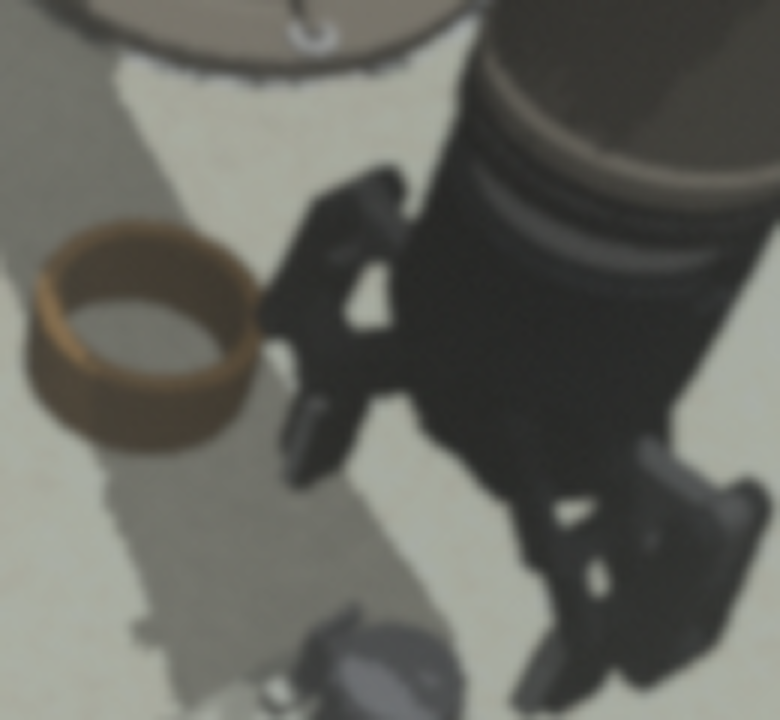

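```bash
cat > to.py <<'E'
import sys
from h import *
from bench import get_obs
o=get_obs(); M=R.from_rotvec(o["orientation"]).as_matrix()
q=np.array([float(a) for a in sys.argv[1:4]])
print(o["clock"],"tcp",o["tcp_pos"].round(4),"yaw",np.degrees(np.arctan2(M[1,2],M[0,2])).round(2),"tilt",M[:,1].round(4),"shift cm",(M.T@(q-o["tcp_pos"])*100).round(2),"w",o["grip_width"],"F",o["contact_force"].round(1),"M",o["moment"].round(2),"q",o["joints"].round(2),"qv",np.abs(o["qvel"]).max().round(3))
E
python3 to.py .450 .2655 .276
```

```text
3.475 tcp [0.4527 0.2615 0.3391] yaw 69.21 tilt [-6.e-04 -3.e-04 -1.e+00] shift cm [-0.39  6.31  0.29] w 0.085565157125158 F [-1.8 -0.8  0.4] M [-0.1   0.23  0.01] q [ 0.03  0.43 -0.83  1.94  0.39  0.94  0.22] qv 0.019
```

```bash
python3 -m jog '[[[-0.4,1,0.3],-0.014,-1],[[-0.4,3,0.3],-0.014,-1],[[-0.4,4.7,0.3],-0.014,-1],[[-0.4,5.8,0.3],-0.014,-1],[[-0.4,6.3,0.3],-0.014,-1],[[-0.4,6.3,0.3],-0.014,-1]]' 25
python3 to.py .450 .2655 .276
python3 - <<'E'
from ov import *
from bench import *
import pickle
f=grab_frame("scene");pickle.dump(f,open("scene4.pkl","wb"))
draw(f,[],(355,180,110,90),7,"pics/s4raw.png")
o=get_obs();M=R.from_rotvec(o["orientation"]).as_matrix(); L=[]
for s in (1,-1):
    P=np.array([[-.011,.1604,s*.0425],[.011,.1604,s*.0425],[.011,.13,s*.0425],[-.011,.13,s*.0425],[-.011,.1604,s*.0425]])
    L.append(P@M.T+o["tcp_pos"])
L+=capwf(o["tcp_pos"][0],o["tcp_pos"][1],.09,-20)
draw(f,L,(355,180,110,90),7,"pics/s4.png")
E
```

```text
clock: 4.22
tcp_pos: [0.45, 0.2659, 0.2764]
orientation: [-1.554, 0.274, -0.273]
contact_force: [-2.1, -0.2, -0.0]
grip_width: 0.0853
4.225 tcp [0.45   0.2659 0.2764] yaw 70.02 tilt [-4.e-04 -1.e-04 -1.e+00] shift cm [ 0.02  0.04 -0.04] w 0.08527746747912689 F [-2.1 -0.2 -0. ] M [-0.03  0.25  0.03] q [-0.04  0.51 -0.78  1.99  0.48  0.83  0.14] qv 0.011
```

View pics/s4.png

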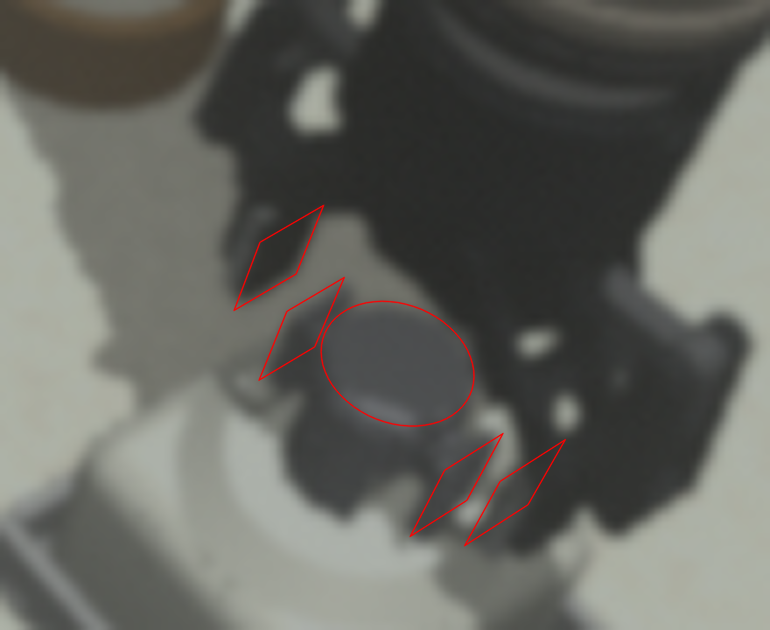

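View pics/s4raw.png

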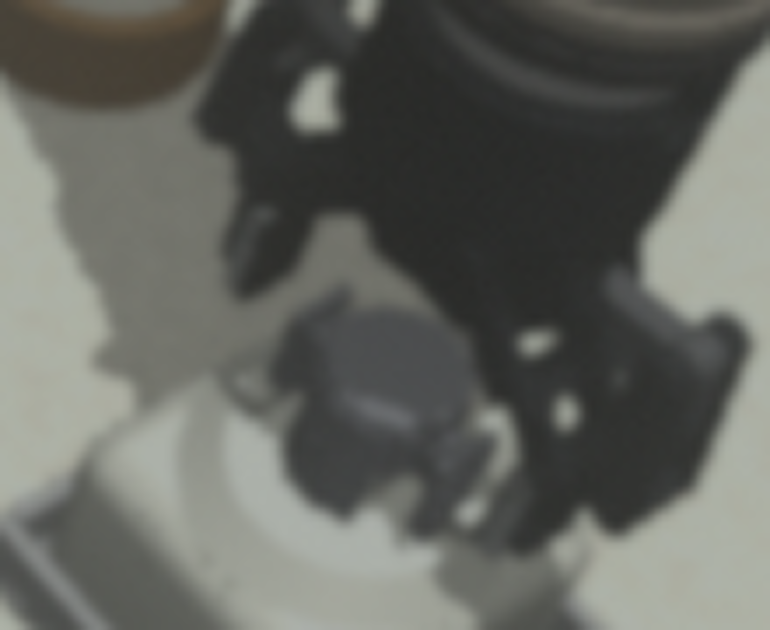

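```bash
python3 -m jog '[[[0,0,0],0,-0.3],[[0,0,0],0,-0.3],[[0,0,0],0,-0.3],[[0,0,0],0,-0.3],[[0,0,0],0,-0.3],[[0,0,0],0,-0.3]]' 20
python3 to.py .450 .2655 .276
python3 - <<'E'
from ov import *
from bench import *
f=grab_frame("scene")
draw(f,[],(355,180,110,90),7,"pics/s5raw.png")
E
```

```text
clock: 5.03
tcp_pos: [0.4501, 0.2659, 0.2768]
orientation: [-1.553, 0.273, -0.274]
contact_force: [-1.0, 0.8, 2.3]
grip_width: 0.0554
5.025 tcp [0.4501 0.2659 0.2768] yaw 70.01 tilt [ 4.e-04  3.e-04 -1.e+00] shift cm [ 0.    0.08 -0.04] w 0.05537594415862242 F [-1.   0.8  2.3] M [0.09 0.16 0.04] q [-0.04  0.51 -0.78  1.99  0.48  0.83  0.14] qv 0.002
```

View pics/s5raw.png

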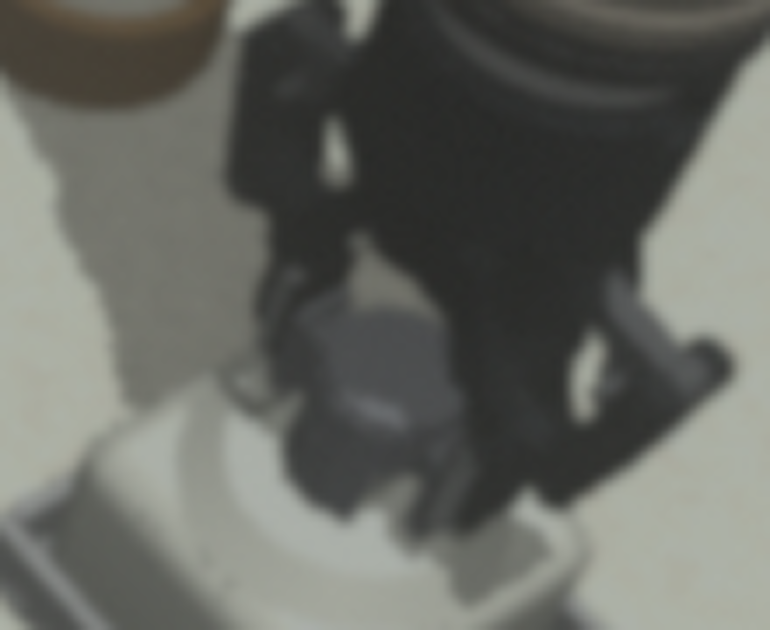

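```bash
python3 -m jog '[[[0,0,0],0,-0.18],[[0,0,0],0,-0.18],[[0,0,0],0,-0.18],[[0,0,0],0,-0.18]]' 20
python3 to.py .450 .2655 .276
```

```text
clock: 5.58
tcp_pos: [0.4501, 0.2659, 0.2768]
orientation: [-1.553, 0.273, -0.274]
contact_force: [-0.9, 0.8, 6.2]
grip_width: 0.0503
5.575 tcp [0.4501 0.2659 0.2768] yaw 70.01 tilt [ 3.e-04  2.e-04 -1.e+00] shift cm [ 0.01  0.08 -0.04] w 0.05031485987739821 F [-0.9  0.8  6.2] M [0.1  0.09 0.01] q [-0.04  0.51 -0.78  1.99  0.48  0.83  0.14] qv 0.001
```

```bash
python3 -m jog '[[[0,0,0],0,0.1],[[0,0,0],0,0.3],[[0,0,0],0,1],[[0,0,0],0,1],[[0,0,0],0,1],[[0,0,0],0,1]]' 32
python3 to.py .450 .2655 .276
```

```text
clock: 6.32
tcp_pos: [0.4501, 0.2664, 0.2775]
orientation: [-1.552, 0.273, -0.274]
contact_force: [-2.3, 0.1, 9.6]
grip_width: 0.0376
6.325 tcp [0.4501 0.2664 0.2775] yaw 70.02 tilt [ 1.1e-03  8.0e-04 -1.0e+00] shift cm [ 0.02  0.15 -0.09] w 0.03764309331869048 F [-2.3  0.1  9.6] M [-0.01  0.37 -0.02] q [-0.04  0.51 -0.78  1.99  0.48  0.83  0.14] qv 0.002
```

```bash
python3 -m jog '[[[0,0,0],-0.05,1],[[0,0,0],-0.15,1],[[0,0,0],-0.3,1],[[0,0,0],-0.45,1],[[0,0,0],-0.6,1]]' 35
python3 to.py .450 .2655 .276
```

```text
clock: 6.95
tcp_pos: [0.4502, 0.2663, 0.2775]
orientation: [-1.561, -0.202, 0.2]
contact_force: [-1.8, -0.4, 8.7]
grip_width: 0.0377
6.95 tcp [0.4502 0.2663 0.2775] yaw 104.68 tilt [ 1.4e-03  8.0e-04 -1.0e+00] shift cm [-0.04  0.15 -0.08] w 0.037703787395069625 F [-1.8 -0.4  8.7] M [ 0.05  0.31 -0.05] q [ 0.06  0.56 -0.92  1.98  0.58  0.88  0.66] qv 1.023
```

```bash
python3 -m jog '[[[0,0,0],-0.15,1],[[0,0,0],-0.3,1],[[0,0,0],-0.45,1],[[0,0,0],-0.6,1],[[0,0,0],-0.75,1],[[0,0,0],-0.82,1],[[0,0,0],-0.82,1]]' 35
python3 to.py .450 .2655 .276;python3 - <<'E'
from ov import *
from bench import *
f=grab_frame("scene")
draw(f,[],(355,180,110,90),7,"pics/s6raw.png")
E
```

```text
clock: 7.82
tcp_pos: [0.4502, 0.2664, 0.2774]
orientation: [-1.404, -0.836, 0.834]
contact_force: [-0.5, -0.5, 8.6]
grip_width: 0.0379
7.825 tcp [0.4502 0.2664 0.2774] yaw 151.46 tilt [ 0.001   0.0012 -1.    ] shift cm [-0.09  0.14 -0.02] w 0.037885070962602206 F [-0.5 -0.5  8.6] M [0.05 0.22 0.28] q [ 0.18  0.65 -1.1   1.98  0.72  0.96  1.36] qv 0.019
```

View pics/s6raw.png

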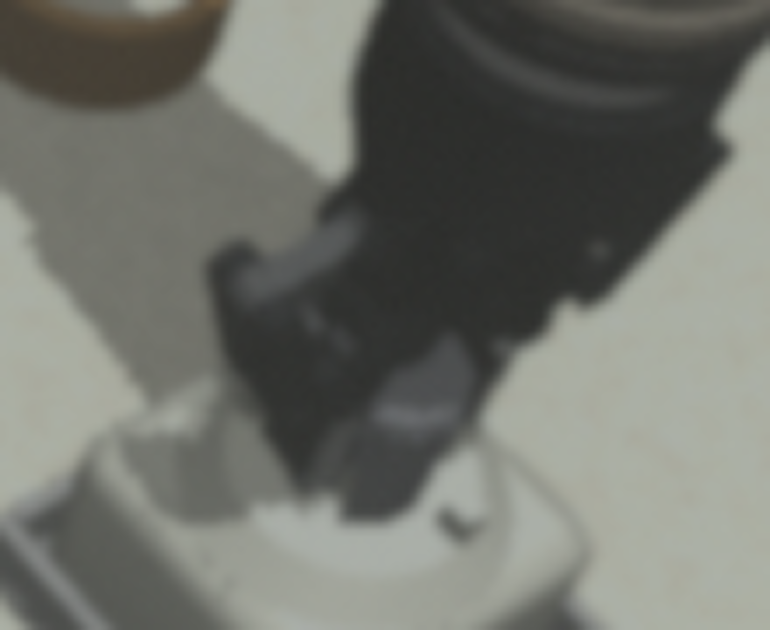

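```bash
python3 -m jog '[[[0,-0.5,0],0,1],[[0,-1.3,0],0,1],[[0,-2.3,0],0,1],[[0,-3.3,0],0,1],[[0,-4.3,0],0,1],[[0,-5.5,0],0,1],[[0,-7,0],0,1],[[0,-8.5,0],0,1],[[0,-10,0],0,1],[[0,-10,0],0,1]]' 35
python3 to.py .554 -.017 .377;python3 - <<'E'
from ov import *
from bench import *
import pickle
f=grab_frame("scene");pickle.dump(f,open("scene7.pkl","wb"))
draw(f,[],(335,110,140,120),5,"pics/s7raw.png")
E
```

```text
clock: 9.12
tcp_pos: [0.4502, 0.2662, 0.3781]
orientation: [-1.405, -0.835, 0.832]
contact_force: [-1.8, 0.3, -1.1]
grip_width: 0.0372
9.125 tcp [0.4502 0.2662 0.3781] yaw 151.35 tilt [ 0.0021  0.001  -1.    ] shift cm [-19.88   0.1  -22.68] w 0.037242149662541454 F [-1.8  0.3 -1.1] M [-0.06  0.28  0.07] q [ 0.28  0.54 -1.22  1.89  0.56  1.12  1.48] qv 0.027
```

View pics/s7raw.png

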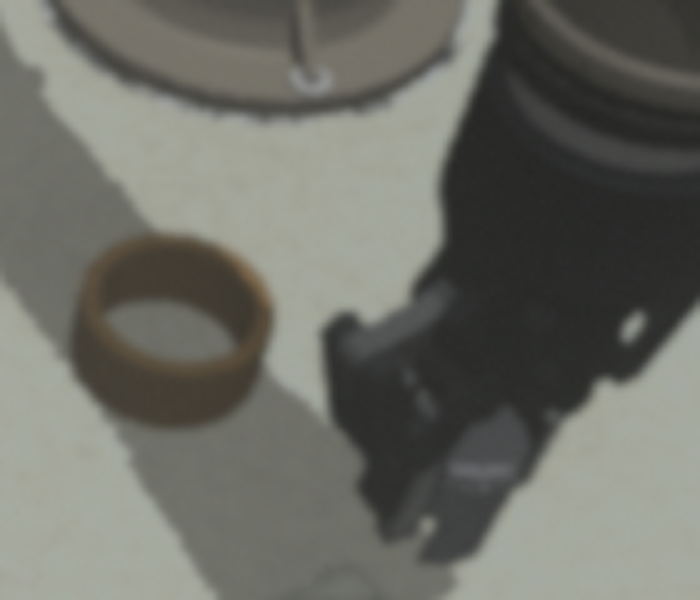

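```bash
python3 to.py .5185 -.021 .30
```

```text
9.175 tcp [0.4501 0.2658 0.3772] yaw 151.35 tilt [ 1.e-03  2.e-04 -1.e+00] shift cm [-21.9    7.72 -19.75] w 0.037224374016312824 F [-1.  -0.6 -1. ] M [-0.04  0.26  0.03] q [ 0.28  0.54 -1.22  1.89  0.57  1.12  1.48] qv 0.018
```

```bash
python3 -m jog '[[[-1.5,0,-1.4],0.03,1],[[-4,0,-3.6],0.1,1],[[-7,0,-6.3],0.2,1],[[-10,0,-9],0.3,1],[[-13,0.5,-11.7],0.4,1],[[-16,2,-14.4],0.5,1],[[-18.5,3.5,-16.7],0.6,1],[[-20.5,5,-18.5],0.67,1],[[-21.9,6.5,-19.7],0.7,1],[[-21.9,7.5,-19.7],0.7,1]]' 35
python3 to.py .5185 -.021 .225
```

```text
clock: 10.42
tcp_pos: [0.5179, -0.0219, 0.3004]
orientation: [-1.551, -0.289, 0.291]
contact_force: [-1.8, -0.2, -0.9]
grip_width: 0.0372
10.425 tcp [ 0.5179 -0.0219  0.3004] yaw 111.18 tilt [-0.0015 -0.     -1.    ] shift cm [0.1  7.54 0.05] w 0.03718887594200852 F [-1.8 -0.2 -0.9] M [0.04 0.25 0.04] q [ 0.69  0.55 -0.99  1.97  0.57  0.93  1.36] qv 0.134
```

Lower to ~3 cm above the floor and look.

```bash
python3 -m jog '[[[0.1,1.5,0],0,1],[[0.1,3.5,0],0,1],[[0.1,5.5,0],0,1],[[0.1,7,0],0,1],[[0.1,7.5,0],0,1],[[0.1,7.5,0],0,1]]' 35
python3 to.py .5185 -.021 .1915;python3 - <<'E'
from ov import *
from bench import *
f=grab_frame("scene");o=get_obs()
x,y,z=o["tcp_pos"]
draw(f,capwf(x,y,z-.1874,21),(180,90,160,210),3,"/tmp/a.png")
t=grab_frame("top")
draw(t,capwf(x,y,z-.1874,21),(215,110,120,150),3,"/tmp/b.png")
a=cv2.imread("/tmp/a.png");b=cv2.imread("/tmp/b.png");b=cv2.copyMakeBorder(b,0,a.shape[0]-b.shape[0],0,0,0)
im=np.hstack([a,b]);cv2.imwrite("pics/p8.png",cv2.resize(im,None,fx=.9,fy=.9))
E
```

```text
clock: 11.18
tcp_pos: [0.519, -0.0202, 0.2265]
orientation: [-1.551, -0.291, 0.292]
contact_force: [-1.9, -1.0, -0.9]
grip_width: 0.0378
11.175 tcp [ 0.519  -0.0202  0.2265] yaw 111.28 tilt [-2.e-04  1.e-04 -1.e+00] shift cm [-0.07  3.5  -0.05] w 0.03779746773141018 F [-1.9 -1.  -0.9] M [0.02 0.27 0.06] q [ 0.61  0.65 -0.89  2.02  0.7   0.81  1.25] qv 0.014
```

View pics/p8.png

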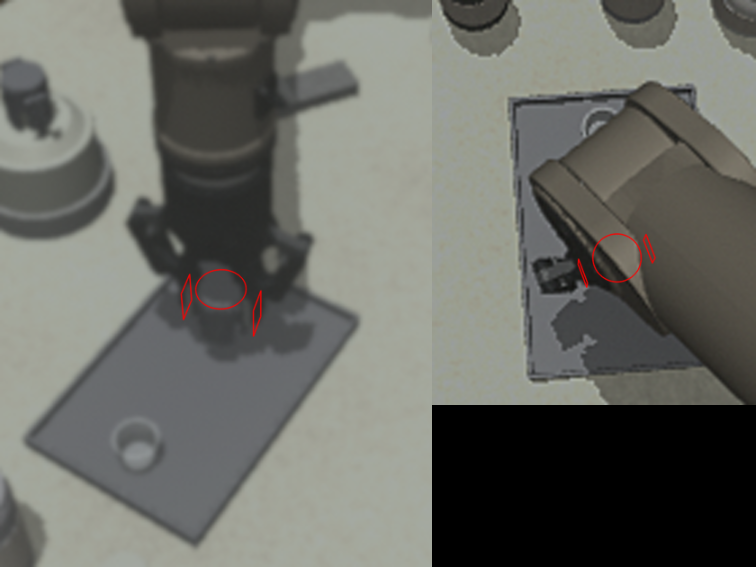

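```bash
python3 -m jog '[[[0,1,0],0,1],[[0,2,0],0,1],[[0,2.6,0],0,1],[[0,2.9,0],0,1],[[0,3.1,0],0,1],[[0,3.1,0],0,1]]' 35
python3 to.py .5185 -.021 .1915
```

```text
clock: 12.02
tcp_pos: [0.5189, -0.0203, 0.1957]
orientation: [-1.551, -0.291, 0.291]
contact_force: [-1.6, -0.2, -1.0]
grip_width: 0.0373
12.025 tcp [ 0.5189 -0.0203  0.1957] yaw 111.27 tilt [-0.  0. -1.] shift cm [-0.06  0.42 -0.05] w 0.03731806547948429 F [-1.6 -0.2 -1. ] M [-0.01  0.24  0.1 ] q [ 0.57  0.69 -0.84  2.03  0.76  0.76  1.2 ] qv 0.005
```

```bash
python3 -m jog '[[[0,0.1,0],0,1],[[0,0.2,0],0,1],[[0,0.3,0],0,1],[[0,0.3,0],0,1]]' 35
python3 -m jog '[[[0,0.05,0],0,1],[[0,0.1,0],0,1],[[0,0.1,0],0,1]]' 35
```

```text
clock: 12.52
tcp_pos: [0.5189, -0.0204, 0.1926]
orientation: [-1.551, -0.291, 0.291]
contact_force: [-1.7, 0.5, -1.5]
grip_width: 0.0373
clock: 12.9
tcp_pos: [0.5189, -0.0204, 0.1916]
orientation: [-1.551, -0.291, 0.291]
contact_force: [-1.5, 0.3, -1.8]
grip_width: 0.0377
```

```bash
python3 -m jog '[[[0,0.05,0],0,1],[[0,0.1,0],0,1],[[0,0.1,0],0,1]]' 35
python3 -m jog '[[[0,0.05,0],0,1],[[0,0.1,0],0,1],[[0,0.1,0],0,1]]' 35
```

```text
clock: 13.28
tcp_pos: [0.519, -0.0202, 0.1913]
orientation: [-1.552, -0.291, 0.291]
contact_force: [-3.7, 0.0, 7.1]
grip_width: 0.0375
clock: 13.65
tcp_pos: [0.5191, -0.02, 0.1912]
orientation: [-1.553, -0.292, 0.291]
contact_force: [-6.3, -1.6, 17.8]
grip_width: 0.0376
```

```bash
python3 -m jog '[[[0,-0.05,0],0,0.1],[[0,0,0],0,0.05],[[0,0.05,0],0,-0.02],[[0,0.1,0],0,-0.1],[[0,0.15,0],0,-0.18],[[0,0.2,0],0,-0.26],[[0,0.25,0],0,-0.34],[[0,0.25,0],0,-0.42],[[0,0.25,0],0,-0.5],[[0,0.25,0],0,-0.5]]' 20
python3 to.py .5185 -.021 .1915
python3 - <<'E'
from ov import *
from bench import *
f=grab_frame("scene")
draw(f,[],(200,150,110,100),6,"pics/p9.png")
E
```

```text
clock: 14.9
tcp_pos: [0.5189, -0.0204, 0.1872]
orientation: [-1.551, -0.291, 0.291]
contact_force: [-2.4, -0.3, 0.2]
grip_width: 0.0637
14.9 tcp [ 0.5189 -0.0204  0.1872] yaw 111.27 tilt [-0. -0. -1.] shift cm [-0.06 -0.43 -0.04] w 0.06365528404662031 F [-2.4 -0.3  0.2] M [-0.06  0.29  0.03] q [ 0.56  0.7  -0.83  2.03  0.77  0.75  1.19] qv 0.002
```

View pics/p9.png

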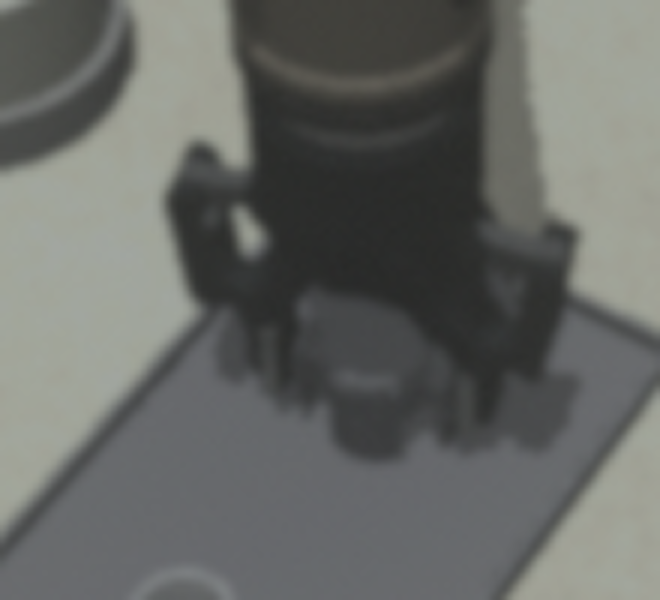

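Cap stands upright with the fingers clear on both sides. Open fully, rise, and look again.

```bash
python3 -m jog '[[[0,0,0],0,-1],[[0,0,0],0,-1],[[0,0,0],0,-1],[[0,-0.7,0],0,-1],[[0,-2,0],0,-1],[[0,-4,0],0,-1],[[0,-7,0],0,-1],[[0,-11,0],0,-1],[[0,-16,0],0,-1],[[0,-20,0],0,-1]]' 20
python3 -m jog '[[[0,0,0],0,-1],[[0,0,0],0,-1]]'
python3 to.py .45 -.35 .45
```

```text
clock: 16.2
tcp_pos: [0.5187, -0.0198, 0.3905]
orientation: [-1.552, -0.293, 0.29]
contact_force: [-1.3, -1.4, 0.1]
grip_width: 0.0853
clock: 16.45
tcp_pos: [0.5184, -0.0205, 0.3874]
orientation: [-1.552, -0.291, 0.291]
contact_force: [-1.6, -0.3, -0.2]
grip_width: 0.0856
16.45 tcp [ 0.5184 -0.0205  0.3874] yaw 111.26 tilt [-0.e+00 -8.e-04 -1.e+00] shift cm [-18.33  -6.24 -28.23] w 0.08559016023880157 F [-1.6 -0.3 -0.2] M [-0.03  0.26  0.06] q [ 0.78  0.44 -1.08  1.89  0.44  1.08  1.46] qv 0.023
```

```bash
python3 -m jog '[[[-3,-1,-4.5],0,-1],[[-6,-2,-9],0,-1],[[-9,-3,-13.5],0,-1],[[-12,-4,-18],0,-1],[[-15,-5,-23],0,-1],[[-18,-6,-28],0,-1],[[-18,-6,-28],0,-1]]' 20
python3 - <<'E'
from ov import *
from bench import *
np.set_printoptions(precision=4,suppress=True)
f=grab_frame("scene");t=grab_frame("top")
c=(.519,-.0203,.004)
a=draw(f,capwf(*c,21),(180,150,140,145),4,"/tmp/a.png");b=draw(t,[],(235,130,95,130),2.5,"/tmp/b.png")
cv2.imwrite("pics/p10s.png",a)
cv2.imwrite("pics/p10t.png",t["image"])
print(get_obs()["clock"],get_obs()["qvel"])
E
```

```text
clock: 17.32
tcp_pos: [0.4505, -0.3524, 0.4456]
orientation: [-1.551, -0.283, 0.285]
contact_force: [-1.7, 0.7, -0.3]
grip_width: 0.0857
17.425 [-0.024  -0.0162 -0.0338  0.017  -0.0034  0.0002 -0.0008]
```

View pics/p10s.png

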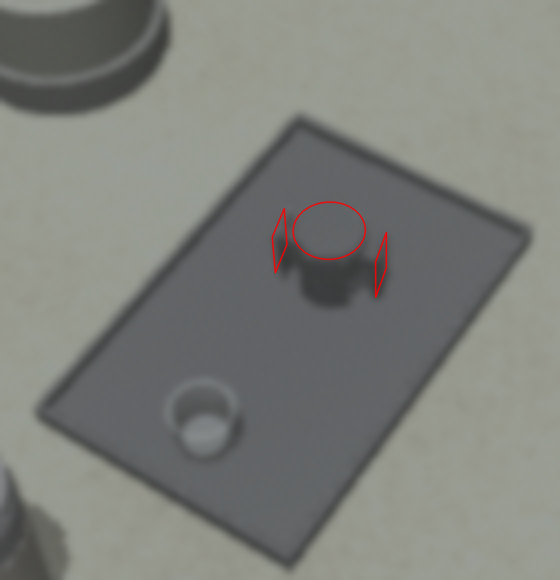

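View pics/p10t.png

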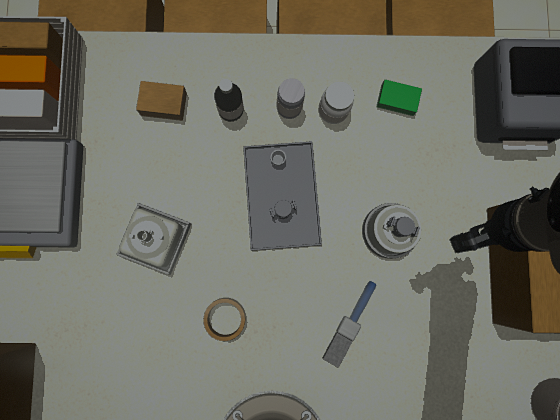

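The scene view matches the upright cap model standing on the tray floor. In the top view the cap is at (284, 211), inside the tray and clear of the cup at (278, 158). The canister neck is bare at (145, 236), and the tub is untouched at (392, 230).

```bash
python3 -m jog '[[[0,0,0],0,-1],[[0,0,0],0,-1],[[0,0,0],0,-1]]' 20; python3 -c "
from bench import hand_in; print(hand_in())"
```

```text
clock: 17.8
tcp_pos: [0.453, -0.3458, 0.4472]
orientation: [-1.551, -0.292, 0.293]
contact_force: [-1.5, 0.3, 0.7]
grip_width: 0.0853
the job is handed in; nothing more can be done
None
```

The cap is off the square canister and standing right way up on the tray floor, in the free part; I handed the job in at 17.8 s.

- **Opening:** I squeezed both tabs to the end of their travel (grip opening about 38 mm), turned the cap about 81° anticlockwise and lifted it straight off the neck.
- **Placing:** I set the cap down near tray x −35 mm, with contact at the expected height. I pressed to about 18 N and lowered slightly while opening the fingers, so the cap would not be lifted and dropped.
- **Last checks:** Both camera views show the cap upright in the tray and well clear of the measuring cup, the neck bare, the tub undisturbed, and the gripper open and away from everything.
- **Disagreement:** The two cameras differed by about 4–5 mm in x and y, and their raw heights came out 5–8 mm low. I corrected this against the tray rim, the visible gripper and the near-zero sideways force during the squeeze.

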